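# Switch off the slide warmer, slide the slide tray out to its line and hold it

### The job

The slides on the slide warmer are dry: first switch the warmer off, turning its rotary switch until it clicks over to off. Then take the slide tray by its bar handle and slide it, flat on the hot plate and never lifted, out over the warmer's open end until the line engraved across the tray lies along the plate's edge, so that I can push the slides up from below. Out there it would tip by itself: finish while holding it still and level by the handle, its rear still on the plate, and leave everything else where it is.

Things in the scene. Friction and masses are not known exactly. Their poses are not given: they have to be found in the camera images.
- warmer: Slide warmer: heavy, fixed, low white box, 260 mm (its x) by 440 mm (its y), with a flat dark hot plate on top (top at z = 70 mm, 350 mm long) up to its open end (+y) and a white console at the other end, 90 mm long, top at z = 80 mm. Origin at the middle of its underside. y points outward over the open end (to the robot's left, within 0.25 rad of world y), x away from the robot.
- warmer_edge (a point): Middle of the hot plate's straight top edge at the warmer's open end, z = 70 mm, 220 mm from the warmer's middle. Axes as the warmer's: y straight outward, x along the edge, away from the robot, z up.
- switch (a joint): Rotary switch of the warmer: about +1.05 rad is on (at the start), 0 is off. The value grows clockwise seen from above: switching off is a turn of 60 degrees counter-clockwise. At 0 the bar lies along the warmer's x. An over-centre spring (about 0.12 N m) holds it at either end stop and snaps it over to the other one past half way.
- switch_grip (a point): On the switch's vertical axis, z = 103 mm, mid-height of its bar grip: black bar 50 mm long, 14 mm thick (z = 91 to 115 mm) on a round base 48 mm wide, on the console at warmer x = -45, y = -175 mm. x here lies along the bar, to its end with a white stripe; it is pinched along y. A thermostat dial (32 mm wide, top at z = 99 mm) stands 100 mm beside it in warmer +x.
- tray: Slide tray: loose aluminium tray, 130 mm (its x) by 270 mm (its y), about 0.45 kg, on the hot plate, within 0.1 rad of parallel to the warmer. Front 171 mm (+y): open frame 12 mm high with two rows of four glass slides; behind it a flat deck 4 mm thick with the handle. Origin at the middle of its underside; y points outward, z up. Centre of mass close to the origin, 40 mm in front of the line.
- tray_handle (a point): Middle of the tray's bar handle: straight bar along the tray's x, 100 mm long, 12 mm thick, 12 mm tall, on a post near each end (88 mm between post centres), its middle 32 mm above the tray's underside (22 mm clear between deck and bar), 95 mm behind the tray's origin. It is pinched along its y. Axes as the tray's.
- tray_line (a point): Middle of the dark line, 3 mm wide, engraved straight across the whole deck along the tray's x, 4 mm above the tray's underside, 45 mm behind the tray's origin, 50 mm in front of the handle (+y of it), 180 mm behind the tray's front end. Axes as the tray's.
- line_near (a point): End of the engraved line at the tray's side nearer the robot (tray x = -65 mm).
- line_far (a point): End of the engraved line at the tray's far side (tray x = +65 mm).
- thermometer: Bystander: round dial thermometer, 44 mm wide, 12 mm high, loose on the hot plate between the tray and the warmer's side nearer the robot. Origin at the middle of its underside.
- slide_box: Bystander: closed blue slide box, 177 by 99 mm (its x, y) and 34 mm high, loose on the bench below where the tray will overhang. Origin at the middle of its underside.
- tube_rack: Bystander: red tube rack, 68 by 224 mm, 44 mm high with its tubes. Origin at the middle of its underside.
- tip_box: Bystander: green box of pipette tips, 88 by 128 mm, 65 mm high. Origin at the middle of its underside.
- cup: Bystander: brown cup, 72 mm wide, 85 mm high, with a handle. Origin at the middle of its underside.
- carton: Bystander: small yellow carton, 58 by 90 mm, 26 mm high. Origin at the middle of its underside.
- drive_case: Bystander: flat black case, 80 by 118 mm, 20 mm high. Origin at the middle of its underside.
- pipette: Bystander: white pipette lying on the bench at the robot's left, 260 mm long (its y), 31 mm high. Origin on the bench below its thick half.

How it is judged (in metres and radians):
On the way, in this order (a step that is already met when the one before it is completed fails the run):
1. the warmer is switched off: the switch sits in its off detent (value of joint switch below 0.15 rad), for 0.2 s.
2. the tray is slid out flat until its line lies along the warmer's edge (y of line_near in the frame of warmer_edge between -0.007 and 0.007 m and y of line_far in the frame of warmer_edge between -0.007 and 0.007 m and z of tray_line in the frame of warmer_edge between 0 and 0.008 m and angle between tray's own z axis and vertical below 0.04 rad and value of joint switch below 0.15 rad), for 0.2 s.
At the end, for the whole second after the job is handed in: Switch off (under 0.15 rad); both ends of the line within 7 mm of the plate's open edge, within its width; tray level (0.04 rad), still, resting on the plate (line 0 to 8 mm above it, over 0.5 N), held by its handle (fingers over 2 N, tool point within 60 mm of its middle), on no bystander (all of step 2 and x of line_near in the frame of warmer_edge above -0.13 m and x of line_far in the frame of warmer_edge below 0.13 m and contact force between the fingers and tray above 2 N and distance between the grasp point and tray_handle below 0.06 m and contact force between tray and warmer above 0.5 N and linear speed of tray below 0.02 m/s and contact force between tray and thermometer below 0.3 N and contact force between tray and slide_box below 0.3 N and contact force between tray and tube_rack below 0.3 N and contact force between tray and tip_box below 0.3 N and contact force between tray and cup below 0.3 N and contact force between tray and carton below 0.3 N and contact force between tray and drive_case below 0.3 N and contact force between tray and pipette below 0.3 N); the arm keeps its last pose, push and grip.
It fails at once if the tray is moved before the warmer is switched off (distance of tray_handle from where it was at the start of the episode above 0.015 m and value of joint switch above 0.5 rad).
It fails at once if the tray is lifted off the plate (z of tray_handle in the frame of warmer_edge above 0.044 m).
It fails at once if the tray tips or falls off (angle between tray's own z axis and vertical above 0.15 rad or z of tray_handle in the frame of warmer_edge below 0.015 m).
It fails at once if another thing on the bench or warmer is disturbed (distance of any of thermometer, slide_box, tube_rack, tip_box, cup, carton, drive_case, pipette from where it was at the start of the episode above 0.02 m).
It also fails if it takes over 51 s, if anything falls off the work surface, if the arm or the gripper's body presses on something with over 40 N, if the wrist force passes 120 N, or if a joint passes its speed limit or range.

### The arm

A 7-joint arm with a two-finger parallel gripper is mounted at the origin on the work surface. World frame = base frame: x ahead of the robot, y to its left, z up, the work surface at z = 0. Lengths are in m, angles in degrees, forces in N, time in s.
With the tool pointing down it reaches from about 0.425 to 1.025 m from the base axis. Payload 9.4 kg.
Tool frame: the origin (TCP) lies between the finger pads, 19 mm behind the fingertips; this is the grasp point; z points along the fingers, y is the line along which they close (so a half turn about z gives the same grasp; the last joint's range is limited). The gripper opens to 93 mm and grips with 3 to 60 N. Pads are 15 mm wide; open, the fingers measure 128 mm over their backs; the gripper's body (75 mm by 188 mm) begins 65 mm behind the grasp point.
Start: joints at [-75.785, 34.337, -0.143, 91.639, 0.103, 54.024, -4.572], TCP at [0.231, 0.687, 0.237] pointing down, gripper open.
Joint ranges: [-147.43, 147.43], [-19.82, 112.94], [-74.19, 73.91], [6.32, 146.72], [-59.91, 239.91], [6.04, 106.73], [-150.56, 150.56]. Speed limits (degrees/s): [127.2, 127.2, 172.46, 172.46, 180, 180, 180].

### API

Orientations are given as [roll, pitch, yaw] about the fixed x, y, z axes, in that order (R = Rz(yaw) Ry(pitch) Rx(roll)).
In Python, from rig import ctrl gives the robot as it stands. The module is installed in compiled form; this text tells all that it offers.
- The arm moves only by the shell command python3 -m inch 'ROWS' [OPENING]. ROWS is JSON, a list of rows, each a list of 2 entries, a list of its own where there are three numbers: the shift along the tool's x, y, z scaled (see below), then the turn, a rotation vector about the tool's x, y, z scaled (see below). In form: [[[tx, ty, tz], [wx, wy, wz]], ...]. A call has 1 to 5 rows; each row is the pose to reach, as a shift and turn from the pose commanded when the call began, along the tool's axes at that moment, turning the shorter way round; what a row does not reach only later rows make up. The controller multiplies each number of a shift by 0.25 m and each number of a turn by pi rad. A row lasts 1/10 s, in which the tool goes at most 50 mm and 8.59 degrees, less where a joint would pass 70% of its speed; a pose out of reach is approached as far as the arm can. A call with a number of a shift or a turn outside -1 to 1 is refused whole. A call with a gripper value outside its range is refused whole. OPENING is the finger opening in mm, from 0 to 93, set as the call begins (- or left out, the last holds). The fingers move at their own pace and stop on an object; the grip force is fixed at half the most. Time passes only in rows, so rows that repeat a pose let the fingers close. It gives the time, the measured TCP pose, the force, the opening and the grip force at its end, in the units of the state.
- ctrl.get_obs(): the state, without advancing time (a new reading comes with each control period).
- ctrl.snapshot(name): name is "scene" or "side" or "wrist"; returns the picture (480x640x3 uint8, red, green, blue); there is no depth.
- ctrl.camera_params(name): a dict with "fx", "fy", "cx", "cy" (pixels), "k1" (the pictures are not rectified: a ray, as slopes to the right and down, at radius r is drawn at 1 + k1 r^2 times it, then the intrinsics apply), "rvec" (rotation vector, rad) and "tvec" (3), from world to camera coordinates, as OpenCV has them. Camera axes: x right, y down, z forward; pixel columns grow to the right and rows downward; lengths in m; the calibration is good to about 2 mm. A picture is of the moment at which its call begins: read the wrist's pose just before it. camera_params takes no time and is no camera call; for the wrist camera it gives the pose at the moment of the call.
- ctrl.sign_off(): hands the job in; it is judged then, once.
The state is a dict: "clock": time; "joint_pos": joint angles; "joint_velocities": joint speeds; "tau": joint torques, N m; "ee_pos": TCP position; "orientation": TCP orientation; "wrist_force": force on the tool from outside, world axes, zero at the start; "torque": the same for the moment, N m; "gripper_width": finger opening in m; "grip_force": force on a finger pad.
Only numpy, scipy, OpenCV 4.12 (cv2) and the standard library are available. Lean on these libraries where they do the work, as an engineer would, in place of code of your own. Each camera call takes 0.05 s, during which the arm holds its last target. There are 200 camera calls.

## Working session

There is one attempt and no reset: what is moved stays moved. The work goes in short steps, Python scripts to look and compute and a shell command to move; the robot and the scene stay as the last step left them, time stands still between calls to the robot, and variables do not carry over. Pictures are saved under pics/ and viewed, at most 10 in all, crops included, and the job is handed in when it is done.

```bash
mkdir -p pics; python3 - <<'E'
from rig import ctrl
import cv2
print(ctrl.get_obs())
for n in ["scene","side"]:
    p=ctrl.camera_params(n);print(n,p)
    cv2.imwrite(f"pics/{n}0.png",ctrl.snapshot(n)[:,:,::-1])
E
```

```text
{'clock': 0.0, 'joint_pos': array([-75.78727265,  34.38717227,  -0.14569201,  91.67972211,
         0.10369074,  54.02611798,  -4.57278898]), 'joint_velocities': array([ 0.0896437 , -0.00988524, -0.08195631, -0.0590213 ,  0.05332667,
        0.04200949,  0.07902688]), 'tau': array([ 2.49237266e-03, -7.65073872e+01,  1.49707820e+00, -2.52352273e+01,
       -5.26110828e-02,  1.69160776e-02,  1.80205093e-04]), 'ee_pos': array([0.2312026 , 0.68665546, 0.23653403]), 'orientation': array([-1.79907535e+02,  8.93254440e-03,  1.61395766e+02]), 'wrist_force': array([ 0.47479732, -0.24909307, -0.07887528]), 'torque': array([-0.0063719 ,  0.00048515,  0.00570829]), 'grip_force': 0.0, 'gripper_width': 0.09311205724423795}
scene {'fx': 557.8241732478085, 'fy': 557.8241732478085, 'cx': 330.022523228254, 'cy': 246.4642544462036, 'k1': -0.14977513392874334, 'rvec': array([ 1.16574827,  2.43972083, -0.88742923]), 'tvec': array([ 0.33059493, -0.24561121,  1.97826235])}
side {'fx': 587.3538720522597, 'fy': 587.3538720522597, 'cx': 314.3340652209147, 'cy': 244.1216031046511, 'k1': -0.16971936374075877, 'rvec': array([ 2.4161847 , -0.6594387 ,  0.24751283]), 'tvec': array([-0.45299497,  0.26617121,  1.31106118])}
```

View pics/scene0.png

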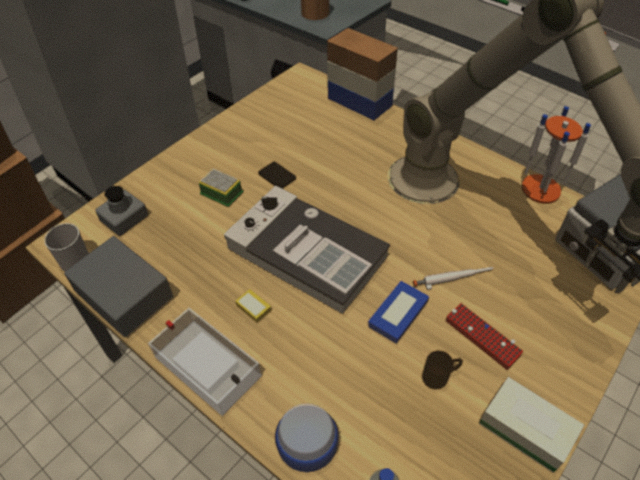

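View pics/side0.png

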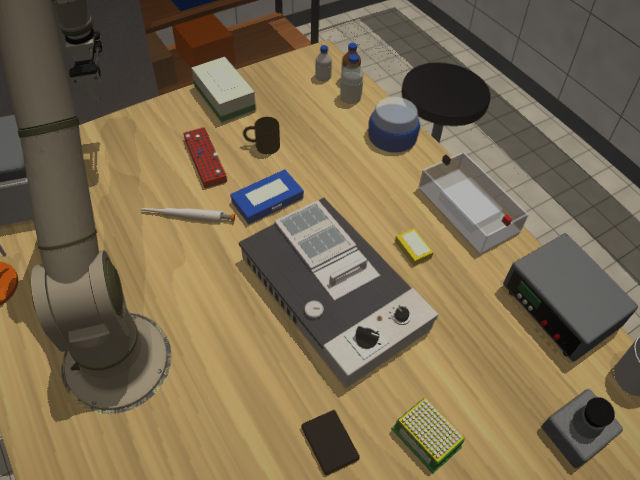

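Both views show the warmer, with its console at side px (370,330) and the tray at about (330,250). The handle is near (350,272) in side, and the switch is the large knob near (367,335). I'll enlarge both to pick points.

```bash
python3 - <<'E'
import cv2
for n,(x,y,w,h) in {"side":(230,190,225,200),"scene":(220,180,180,130)}.items():
    c=cv2.imread(f"pics/{n}0.png")[y:y+h,x:x+w]
    c=cv2.resize(c,None,fx=3.5 if n=="side" else 4.4,fy=3 if n=="side" else 4.4,interpolation=cv2.INTER_CUBIC) if 0 else cv2.resize(c,None,fx=(3 if n=="side" else 4),fy=(3 if n=="side" else 4),interpolation=cv2.INTER_CUBIC)
    cv2.imwrite(f"pics/{n}0c.png",c)
E
```

```text
(no output)
```

View pics/side0c.png

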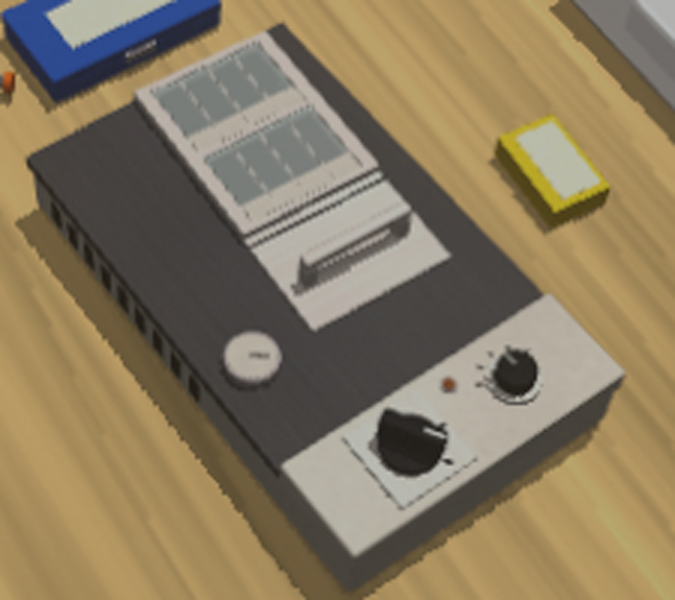

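View pics/scene0c.png

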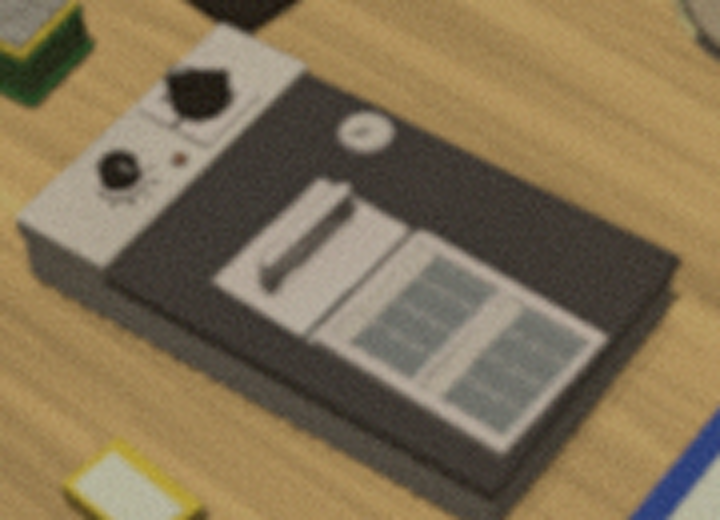

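Side crop: plate open edge runs from (28,160) to (283,25), console corners are (355,555) and (624,376), tray rear is (316,329) to (450,255). The scene crop shows the same features. Next I'll fit both poses.

```bash
cat > cam.py <<'E'
import numpy as np, cv2
from scipy.optimize import least_squares
def proj(P,p):
    X=np.atleast_2d(P)@cv2.Rodrigues(p["rvec"])[0].T+p["tvec"]
    K=np.array([[p["fx"],0,p["cx"]],[0,p["fy"],p["cy"]],[0,0,1]])
    return cv2.projectPoints(X,np.zeros(3),np.zeros(3),K,np.array([p["k1"],0,0,0.]))[0][:,0]
def place(q,L):
    c,s=np.cos(q[2]),np.sin(q[2]);L=np.array(L,float)
    return np.c_[q[0]+c*L[:,0]-s*L[:,1],q[1]+s*L[:,0]+c*L[:,1],L[:,2]]
def fit(obs,x0):
    # obs: list of (params, local pts, pixels)
    f=lambda q:np.concatenate([(proj(place(q,L),p)-px).ravel() for p,L,px in obs])
    r=least_squares(f,x0,loss="soft_l1");return r.x,r.fun.reshape(-1,2)
E
python3 - <<'E'
from cam import *
from rig import ctrl
P={n:ctrl.camera_params(n) for n in("side","scene")}
sc={"side":(3,230,190),"scene":(4,220,180)}
def ob(n,d):
    s,x,y=sc[n];return P[n],np.array([r[:3] for r in d])/1000,np.array([[(r[3]+.5)/s-.5+x,(r[4]+.5)/s-.5+y] for r in d])
W=[ob("side",[(-130,220,70,28,160),(130,220,70,283,25),(-130,-130,80,285,465),(130,-130,80,548,295),(-130,-220,80,355,555),(130,-220,80,624,376)]),
ob("scene",[(-130,-220,80,222,25),(130,-220,80,20,220),(-130,-130,80,305,70),(130,-130,80,105,268),(-130,220,70,680,262),(130,220,70,495,495)])]
T=[ob("side",[(-65,135,82,136,95),(65,135,82,267,32),(-65,-36,82,243,235),(65,-36,82,382,170),(-65,-135,74,316,329),(65,-135,74,450,255)]),
ob("scene",[(-65,-135,74,325,180),(65,-135,74,214,280),(-65,135,82,607,337),(65,135,82,503,453),(-65,-36,82,412,232)])]
for o in (W,T,W[:1],W[1:],T[:1],T[1:]):
    q,r=fit(o,[.5,0,0]);print(q,np.degrees(q[2]));print(r.round(1).tolist())
    if o is W: w=q
    if o is T: t=q
np.save("wt.npy",[w,t])
print("switch",place(w,[(-.045,-.175,.103)]),"handle",place(t,[(0,-.095,.102)]),"edge",place(w,[(0,.22,.07)]))
th=[(P["side"],252,357),(P["scene"],366,132)]
g=lambda X:np.concatenate([(proj([X[0],X[1],.082],p)[0]-((a+.5)/k-.5+x,(b+.5)/k-.5+y)) for (p,a,b),(k,x,y) in zip(th,sc.values())])
print("thermo",least_squares(g,[.4,0]).x)
E
```

```text
[ 0.5267276  -0.09315611  0.08375438] 4.798772617778105
[[-0.4, -1.4], [0.0, -1.5], [-1.8, -0.6], [1.0, -1.9], [0.3, 0.6], [1.7, -1.7], [-0.1, -1.3], [-1.5, -1.2], [1.0, -1.9], [-0.2, -0.6], [0.5, -1.7], [-0.3, -1.0]]
[ 0.55313353 -0.01090917  0.02804079] 1.606618888953596
[[-0.1, -1.4], [-0.0, -0.8], [0.8, -0.5], [-0.3, -1.9], [-0.4, 0.4], [0.9, 0.2], [-0.8, -1.0], [-0.6, -0.4], [0.3, -0.5], [-0.1, -0.4], [2.6, -1.1]]
[ 0.52482484 -0.09542921  0.082262  ] 4.713265679610741
[[-0.6, -0.6], [0.0, -0.6], [-2.1, 0.6], [0.9, -0.7], [-0.1, 1.9], [1.7, -0.5]]
[ 0.53023191 -0.08982075  0.08389057] 4.806575698312308
[[-0.1, -0.3], [-1.6, 0.0], [1.1, -0.8], [-0.3, 0.7], [0.7, -0.5], [-0.1, 0.4]]
[ 0.55202608 -0.01216986  0.02954587] 1.6928535640248399
[[-0.3, -0.8], [-0.2, -0.3], [0.7, 0.1], [-0.4, -1.4], [-0.4, 1.0], [0.8, 0.8]]
[ 0.55495093 -0.00938534  0.02769269] 1.5866742116774968
[[-0.8, -0.4], [-0.6, 0.2], [0.3, 0.2], [-0.1, 0.3], [2.6, -0.5]]
switch [[ 0.49652523 -0.27130722  0.103     ]] handle [[ 0.55579706 -0.10587183  0.102     ]] edge [[0.50832317 0.12607271 0.07      ]]
thermo [ 0.43696611 -0.14758724]
```

```bash
cat > to.py <<'E'
import sys,numpy as np
from scipy.spatial.transform import Rotation as R
from rig import ctrl
o=ctrl.get_obs();x=np.array(sys.argv[1:4],float);yaw=float(sys.argv[4])
A=R.from_euler("xyz",o["orientation"],degrees=True);B=R.from_euler("xyz",[180,0,yaw],degrees=True)
print("t",o["clock"],"at",o["ee_pos"].round(4),o["orientation"].round(2),"q7",o["joint_pos"][6].round(1),"F",o["wrist_force"].round(1),"grip",o["grip_force"],o["gripper_width"])
print("shift",(A.inv().apply(x-o["ee_pos"])/.25).round(4),"turn",((A.inv()*B).as_rotvec()/np.pi).round(4))
E
python3 to.py .5 .3 .25 150
```

```text
t 0.1 at [0.2312 0.6867 0.2367] [-1.7992e+02  1.0000e-02  1.6140e+02] q7 -4.6 F [ 0.4 -0.2  0.3] grip 0.0 0.09268910797555148
shift [-1.5125 -1.1231 -0.0516] turn [-0.0004  0.0001  0.0633]
```

```bash
python3 -m inch '[[[-0.75,-0.56,-0.03],[0,0,0]],[[-0.75,-0.56,-0.03],[0,0,0]],[[-0.75,-0.56,-0.03],[0,0,0]],[[-0.75,-0.56,-0.03],[0,0,0]],[[-0.75,-0.56,-0.03],[0,0,0]]]'
python3 -m inch '[[[-0.75,-0.56,-0.03],[0,0,0]],[[-0.75,-0.56,-0.03],[0,0,0]],[[-0.75,-0.56,-0.03],[0,0,0]],[[-0.75,-0.56,-0.03],[0,0,0]],[[-0.75,-0.56,-0.03],[0,0,0]]]'
python3 to.py .497 -.271 .22 124.8
```

```text
clock: 0.6
ee_pos: [0.3665, 0.491, 0.2449]
orientation: [-179.9, 0.1, 161.2]
wrist_force: [0.5, 1.1, -0.2]
gripper_width: 0.0929
grip_force: 0.0
clock: 1.1
ee_pos: [0.4991, 0.2984, 0.2524]
orientation: [-179.9, 0.0, 161.2]
wrist_force: [0.4, 0.2, 0.5]
gripper_width: 0.093
grip_force: 0.0
t 1.1 at [0.4991 0.2984 0.2524] [-1.7994e+02  4.0000e-02  1.6122e+02] q7 35.1 F [0.4 0.2 0.5] grip 0.0 0.09299991335958215
shift [-0.7249 -2.1589  0.1324] turn [-2.000e-04  3.000e-04  2.023e-01]
```

```bash
python3 -m inch '[[[-0.24,-0.76,0.04],[0,0,0]],[[-0.24,-0.76,0.04],[0,0,0]],[[-0.24,-0.76,0.04],[0,0,0]],[[-0.24,-0.76,0.04],[0,0,0]],[[-0.24,-0.76,0.04],[0,0,0]]]'
python3 -m inch '[[[-0.24,-0.76,0.04],[0,0,0]],[[-0.24,-0.76,0.04],[0,0,0]],[[-0.24,-0.76,0.04],[0,0,0]],[[-0.24,-0.76,0.04],[0,0,0]],[[-0.24,-0.76,0.04],[0,0,0]]]'
python3 -m inch '[[[-0.24,-0.64,0.04],[0,0,0.202]],[[-0.24,-0.64,0.04],[0,0,0.202]],[[-0.24,-0.64,0.04],[0,0,0.202]],[[-0.24,-0.64,0.04],[0,0,0.202]],[[-0.24,-0.64,0.04],[0,0,0.202]]]'
python3 -m inch '[[[0,0,0],[0,0,0]],[[0,0,0],[0,0,0]]]' 60
python3 to.py .497 -.271 .113 124.8
python3 - <<'E'
from rig import ctrl
import cv2,numpy as np
p=ctrl.camera_params("wrist");i=ctrl.snapshot("wrist")
cv2.imwrite("pics/w1.png",i[:,:,::-1]);np.save("w1.npy",p,allow_pickle=True);print(p)
E
```

```text
clock: 1.6
ee_pos: [0.4928, 0.0957, 0.2422]
orientation: [-179.8, -0.0, 160.9]
wrist_force: [0.5, 0.3, 0.1]
gripper_width: 0.0931
grip_force: 0.0
clock: 2.1
ee_pos: [0.489, -0.1029, 0.2322]
orientation: [-179.9, 0.0, 160.9]
wrist_force: [0.1, 0.5, -0.5]
gripper_width: 0.093
grip_force: 0.0
clock: 2.6
ee_pos: [0.4955, -0.27, 0.2221]
orientation: [-179.9, 0.1, 124.5]
wrist_force: [0.5, 0.6, 0.2]
gripper_width: 0.0931
grip_force: 0.0
clock: 2.8
ee_pos: [0.496, -0.2651, 0.2223]
orientation: [180.0, -0.1, 125.3]
wrist_force: [0.2, 0.1, 0.2]
gripper_width: 0.0815
grip_force: 0.0
t 2.8 at [ 0.496  -0.2651  0.2223] [ 1.7999e+02 -6.0000e-02  1.2530e+02] q7 67.6 F [0.2 0.1 0.2] grip 0.0 0.08151463485854438
shift [-0.0218 -0.0105  0.437 ] turn [ 0.0001 -0.0003  0.0028]
{'fx': 430.04760252541945, 'fy': 430.04760252541945, 'cx': 325.6072542348365, 'cy': 238.12388497701397, 'k1': -0.05935036799231983, 'rvec': array([-2.7282526 , -0.86845069, -0.12601957]), 'tvec': array([-0.25240942, -0.51185192,  0.23408116])}
```

View pics/w1.png

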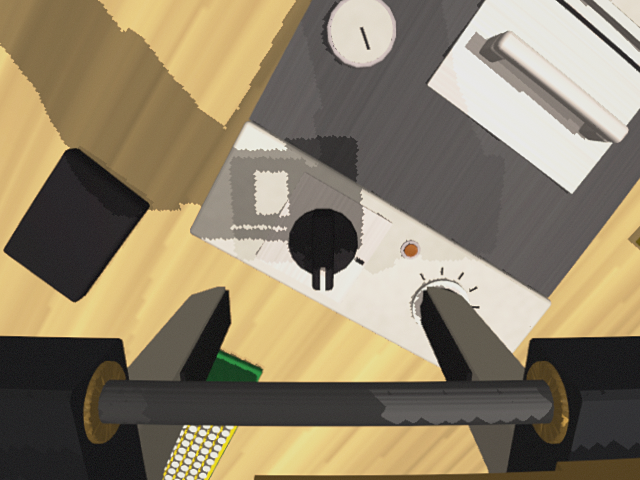

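The wrist view shows the switch base centred at (322,242) with the bar vertical and its stripe end at (322,288). The console corners are (250,122), (190,232) and (550,300), and the handle runs from (505,38) to (620,137).

```bash
python3 - <<'E'
from cam import *
p=np.load("w1.npy",allow_pickle=True).item()
def ray(px,z):
    return least_squares(lambda X:proj([X[0],X[1],z],p)[0]-px,[.5,-.2]).x
print("base",ray((322,242),.091),"stripe end",ray((322,289),.115))
w,t=np.load("wt.npy");
W=[(p,np.array([(-.13,-.13,.08),(-.13,-.22,.08),(.13,-.13,.08)]),np.array([(250,122),(190,232),(550,300)]))]
q,r=fit(W,w);print("warmer",q,r.round(1).tolist(),"switch",place(q,[(-.045,-.175,.1)]))
a,b=ray((505,38),.108),ray((621,137),.108);print("handle",a,b,(a+b)/2,np.degrees(np.arctan2(*(b-a)[::-1])),np.hypot(*(b-a)))
T=[(p,np.array([(-.065,-.135,.074),(.065,-.135,.074)]),np.array([(429,84),(572,193)]))]
q,r=fit(T,t);print("tray",q,r.round(1).tolist(),place(q,[(0,-.095,.1)]))
E
```

```text
base [ 0.49860322 -0.27141042] stripe end [ 0.51271543 -0.29108873]
warmer [ 0.53107804 -0.09216253  0.08581424] [[-1.2, -3.5], [-0.1, 0.6], [7.1, 1.7]] switch [[ 0.5012427  -0.27037547  0.1       ]]
handle [ 0.51076356 -0.10709441] [ 0.60660264 -0.10595931] [ 0.5586831  -0.10652686] 0.6785701826360473 0.09584580730762583
tray [ 0.55751783 -0.00993729  0.02587079] [[-0.3, -0.2], [0.4, 0.3]] [[ 0.55997528 -0.1049055   0.1       ]]
```

```bash
python3 to.py .4985 -.2712 .113 125.2
python3 -m inch '[[[-0.025,0,0.2],[0,0,0]],[[-0.025,0,0.3],[0,0,0]],[[-0.025,0,0.4],[0,0,0]],[[-0.025,0,0.437],[0,0,0]],[[-0.025,0,0.437],[0,0,0]]]'
python3 to.py .4985 -.2712 .113 125.2
```

```text
t 2.85 at [ 0.4961 -0.2652  0.2224] [ 1.7998e+02 -4.0000e-02  1.2529e+02] q7 67.6 F [-0.9  0.1  0.5] grip 0.0 0.07732372432739792
shift [-0.0255 -0.0061  0.4376] turn [ 0.0001 -0.0002  0.0005]
clock: 3.35
ee_pos: [0.499, -0.2711, 0.1124]
orientation: [-180.0, -0.1, 125.1]
wrist_force: [0.4, 1.0, -1.1]
gripper_width: 0.0601
grip_force: 0.0
t 3.35 at [ 0.499  -0.2711  0.1124] [-1.7996e+02 -1.1000e-01  1.2514e+02] q7 71.1 F [ 0.4  1.  -1.1] grip 0.0 0.06008590671676821
shift [ 0.0011 -0.0019 -0.0023] turn [-0.0002 -0.0006 -0.0003]
```

```bash
python3 -m inch '[[[0,0,0],[0,0,0]],[[0,0,0],[0,0,0]],[[0,0,0],[0,0,0]],[[0,0,0],[0,0,0]],[[0,0,0],[0,0,0]]]' 0
python3 -m inch '[[[0,0,0],[0,0,0]],[[0,0,0],[0,0,0]],[[0,0,0],[0,0,0]]]'
python3 -m inch '[[[0,0,0],[0,0,-0.035]],[[0,0,0],[0,0,-0.07]],[[0,0,0],[0,0,-0.105]],[[0,0,0],[0,0,-0.14]],[[0,0,0],[0,0,-0.17]]]'
python3 to.py .4985 -.2712 .113 184.8
```

```text
clock: 3.85
ee_pos: [0.4995, -0.2723, 0.1136]
orientation: [180.0, 0.0, 125.0]
wrist_force: [0.1, -1.3, 0.6]
gripper_width: 0.0247
grip_force: 0.0
clock: 4.15
ee_pos: [0.499, -0.2725, 0.1133]
orientation: [-180.0, -0.0, 125.0]
wrist_force: [-1.8, -0.8, 3.3]
gripper_width: 0.0141
grip_force: 30.0
clock: 4.65
ee_pos: [0.4992, -0.2723, 0.1133]
orientation: [-180.0, -0.0, 155.9]
wrist_force: [-1.3, 0.4, 4.0]
gripper_width: 0.0138
grip_force: 30.0
t 4.65 at [ 0.4992 -0.2723  0.1133] [-180.     -0.    155.87] q7 91.7 F [-1.3  0.4  4. ] grip 29.994437992572784 0.013831151654030972
shift [0.0043 0.0031 0.0014] turn [-0.     -0.     -0.1607]
```

```bash
python3 -m inch '[[[0,0,0],[0,0,-0.035]],[[0,0,0],[0,0,-0.07]],[[0,0,0],[0,0,-0.105]],[[0,0,0],[0,0,-0.14]],[[0,0,0],[0,0,-0.165]]]'
python3 -m inch '[[[0,0,0],[0,0,0]],[[0,0,0],[0,0,0]],[[0,0,0],[0,0,0]]]'
python3 -c "
from rig import ctrl;o=ctrl.get_obs();print(o['torque'],o['wrist_force'],o['orientation'])"
```

```text
clock: 5.15
ee_pos: [0.4992, -0.2721, 0.1134]
orientation: [180.0, -0.0, -174.4]
wrist_force: [-0.5, -0.2, 3.5]
gripper_width: 0.0136
grip_force: 30.1
clock: 5.45
ee_pos: [0.4992, -0.2721, 0.1133]
orientation: [180.0, -0.0, -174.8]
wrist_force: [-2.0, 1.3, 5.5]
gripper_width: 0.0139
grip_force: 30.0
[ 0.27782183  0.42287655 -0.09047482] [-1.98054667  1.32487473  5.48440175] [ 1.79986716e+02 -1.00843633e-02 -1.74837835e+02]
```

```bash
python3 -m inch '[[[0,0,0],[0,0,0]],[[0,0,0],[0,0,0]],[[0,0,0],[0,0,0]],[[0,0,0],[0,0,0]]]' 60
python3 -m inch '[[[0,0,-0.1],[0,0,0]],[[0,0,-0.25],[0,0,0]],[[0,0,-0.4],[0,0,0]],[[0,0,-0.48],[0,0,0]],[[0,0,-0.48],[0,0,0]]]'
python3 to.py .557 -.17 .233 181.6
```

```text
clock: 5.85
ee_pos: [0.4993, -0.2722, 0.1131]
orientation: [-180.0, -0.0, -174.7]
wrist_force: [0.8, -0.4, -0.6]
gripper_width: 0.0413
grip_force: 0.0
clock: 6.35
ee_pos: [0.5006, -0.2729, 0.2362]
orientation: [-179.8, 0.3, -174.7]
wrist_force: [0.0, -0.5, -0.2]
gripper_width: 0.0601
grip_force: 0.0
t 6.35 at [ 0.5006 -0.2729  0.2362] [-179.84    0.27 -174.7 ] q7 113.7 F [ 0.  -0.5 -0.2] grip 0.0 0.060062637505497105
shift [-0.2628  0.389   0.0128] turn [-0.0008  0.0015  0.0206]
```

```bash
python3 to.py .558 -.106 .233 181.6
python3 -m inch '[[[-0.13,0.16,0.01],[0,0,0.02]],[[-0.25,0.32,0.01],[0,0,0.02]],[[-0.28,0.5,0.01],[0,0,0.02]],[[-0.288,0.643,0.01],[0,0,0.02]],[[-0.288,0.643,0.01],[0,0,0.02]]]'
python3 -m inch '[[[0,0,0],[0,0,0]],[[0,0,0],[0,0,0]]]'
python3 to.py .558 -.106 .102 181.6
python3 - <<'E'
from rig import ctrl
import cv2,numpy as np
p=ctrl.camera_params("wrist");i=ctrl.snapshot("wrist")
cv2.imwrite("pics/w2.png",i[:,:,::-1]);np.save("w2.npy",p,allow_pickle=True)
E
```

```text
t 6.35 at [ 0.5006 -0.2729  0.2362] [-179.84    0.27 -174.7 ] q7 113.7 F [ 0.  -0.5 -0.2] grip 0.0 0.060062637505497105
shift [-0.2904  0.6435  0.0123] turn [-0.0008  0.0015  0.0206]
clock: 6.85
ee_pos: [0.5558, -0.0994, 0.2294]
orientation: [179.8, -0.1, -177.8]
wrist_force: [0.4, -0.1, 1.1]
gripper_width: 0.0601
grip_force: 0.0
clock: 7.05
ee_pos: [0.5557, -0.1069, 0.2301]
orientation: [-180.0, -0.1, -178.4]
wrist_force: [0.3, 0.2, 0.8]
gripper_width: 0.0601
grip_force: 0.0
t 7.05 at [ 0.5557 -0.1069  0.2301] [-1.7997e+02 -6.0000e-02 -1.7836e+02] q7 92.3 F [0.3 0.2 0.8] grip 0.0 0.06013092332770537
shift [-0.0099  0.0035  0.5122] turn [-0.0002 -0.0003  0.0002]
```

View pics/w2.png

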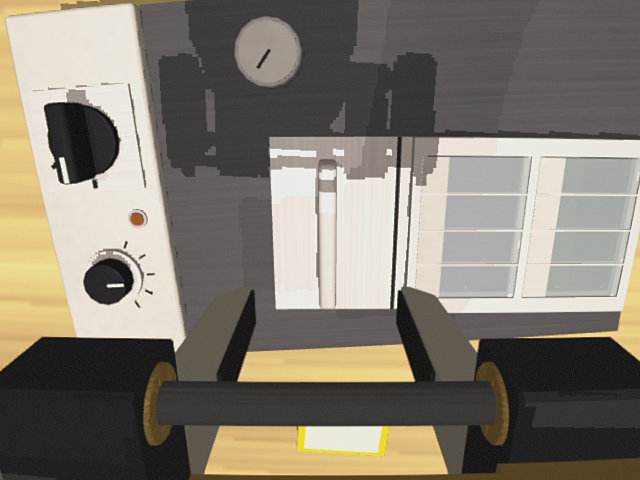

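The switch now lies along the warmer's x, so it's off. The bar handle runs from (327,160) to (327,307), the deck rear corners are (270,138) and (274,309), and the line runs from (399,138) to (393,308).

```bash
python3 - <<'E'
from cam import *
p=np.load("w2.npy",allow_pickle=True).item()
def ray(px,z):
    return least_squares(lambda X:proj([X[0],X[1],z],p)[0]-px,[.5,-.2]).x
a,b=ray((327,160),.108),ray((327,307),.108);print("handle",a,b,(a+b)/2,np.degrees(np.arctan2(*(b-a)[::-1])),np.hypot(*(b-a)))
T=[(p,np.array([(-.065,-.135,.074),(.065,-.135,.074),(-.065,-.045,.074),(.065,-.045,.074)]),np.array([(270,138),(274,309),(399,138),(393,308)]))]
q,r=fit(T,np.load("wt.npy")[1]);print("tray",q,np.degrees(q[2]),r.round(1).tolist(),place(q,[(0,-.095,.1)]))
a,b=ray((138,5),.08),ray((185,345),.08);print("boundary",a,b,np.degrees(np.arctan2(*(b-a)[::-1])))
E
```

```text
handle [ 0.50654339 -0.10732349] [ 0.60676022 -0.10433268] [ 0.55665181 -0.10582809] 1.7093958845542883 0.10026145014316849
tray [ 0.55684095 -0.01045265  0.03126971] 1.7916221394983334 [[-0.5, -0.2], [2.0, 0.0], [0.4, -0.4], [-1.3, 0.8]] [[ 0.55981109 -0.10540621  0.1       ]]
boundary [ 0.4135796  -0.23099743] [ 0.65687727 -0.21495861] 3.771630343282246
```

```bash
python3 -m inch '[[[-0.006,0.004,0.17],[0,0,0]],[[-0.006,0.004,0.32],[0,0,0]],[[-0.006,0.004,0.44],[0,0,0]],[[-0.006,0.004,0.508],[0,0,0]],[[-0.006,0.004,0.508],[0,0,0]]]'
python3 to.py .557 -.1060 .103 181.7
```

```text
clock: 7.6
ee_pos: [0.556, -0.1058, 0.1013]
orientation: [180.0, -0.2, -178.4]
wrist_force: [-0.2, -0.5, -1.0]
gripper_width: 0.0598
grip_force: 0.0
t 7.6 at [ 0.556  -0.1058  0.1013] [ 179.99   -0.24 -178.39] q7 89.8 F [-0.2 -0.5 -1. ] grip 0.0 0.0598131649461532
shift [-0.0039 -0.0008 -0.007 ] turn [ 0.     -0.0014 -0.0005]
```

```bash
python3 -m inch '[[[0,0,0],[0,0,0]],[[0,0,0],[0,0,0]],[[0,0,0],[0,0,0]],[[0,0,0],[0,0,0]],[[0,0,0],[0,0,0]]]' 0
python3 -m inch '[[[0,0,0],[0,0,0]],[[0,0,0],[0,0,0]],[[0,0,0],[0,0,0]],[[0,0,0],[0,0,0]],[[0,0,0],[0,0,0]]]'
python3 to.py .557 -.1060 .103 181.7
```

```text
clock: 8.1
ee_pos: [0.5578, -0.1045, 0.1043]
orientation: [-180.0, 0.1, -178.3]
wrist_force: [0.2, 0.2, 0.6]
gripper_width: 0.0247
grip_force: 0.0
clock: 8.6
ee_pos: [0.5577, -0.1047, 0.104]
orientation: [-180.0, 0.0, -178.3]
wrist_force: [-0.2, -1.4, 5.1]
gripper_width: 0.0115
grip_force: 30.0
t 8.6 at [ 0.5577 -0.1047  0.104 ] [-1.7998e+02  2.0000e-02 -1.7828e+02] q7 89.8 F [-0.2 -1.4  5.1] grip 30.001005828380585 0.011481042583696092
shift [ 0.0028 -0.0049  0.0038] turn [-0.0001  0.0001  0.0001]
```

```bash
python3 to.py .544 .0588 .1035 184.8
python3 -m inch '[[[0.005,0.015,0.003],[0,0,-0.003]],[[0.01,0.04,0.003],[0,0,-0.006]],[[0.015,0.08,0.003],[0,0,-0.009]],[[0.02,0.13,0.003],[0,0,-0.012]],[[0.025,0.17,0.003],[0,0,-0.017]]]'
python3 -m inch '[[[0,0,0],[0,0,0]]]'
```

```text
t 8.6 at [ 0.5577 -0.1047  0.104 ] [-1.7998e+02  2.0000e-02 -1.7828e+02] q7 89.8 F [-0.2 -1.4  5.1] grip 30.001005828380585 0.011481042583696092
shift [0.035  0.6555 0.0016] turn [-0.0001  0.0001 -0.0171]
clock: 9.1
ee_pos: [0.5515, -0.0637, 0.1039]
orientation: [-179.9, 0.2, -175.3]
wrist_force: [1.5, -8.0, 10.5]
gripper_width: 0.0118
grip_force: 30.0
clock: 9.2
ee_pos: [0.5513, -0.0618, 0.1039]
orientation: [-180.0, 0.2, -175.2]
wrist_force: [0.9, -1.1, 11.1]
gripper_width: 0.0117
grip_force: 30.0
```

```bash
python3 to.py .544 .0588 .1038 184.8
python3 -m inch '[[[0,0.04,0],[0,0,0]],[[0,0.1,0],[0,0,0]],[[0,0.17,0],[0,0,0]],[[0,0.22,0],[0,0,0]],[[0,0.25,0],[0,0,0]]]'
python3 -m inch '[[[0,0.04,0],[0,0,0]],[[0,0.1,0],[0,0,0]],[[0,0.16,0],[0,0,0]],[[0,0.2,0],[0,0,0]],[[0,0.22,0],[0,0,0]]]'
python3 -m inch '[[[0,0,0],[0,0,0]],[[0,0,0],[0,0,0]]]'
python3 to.py .544 .0588 .1038 184.8
python3 - <<'E'
from rig import ctrl
import cv2
s=ctrl.snapshot("side")[:,:,::-1]
cv2.imwrite("pics/s2.png",s)
cv2.imwrite("pics/s2c.png",cv2.resize(s[150:350,220:420],None,fx=3,fy=3,interpolation=cv2.INTER_CUBIC))
p=ctrl.camera_params("wrist");import numpy as np;np.save("w3.npy",p,allow_pickle=True)
cv2.imwrite("pics/w3.png",ctrl.snapshot("wrist")[:,:,::-1])
E
```

```text
t 9.2 at [ 0.5513 -0.0618  0.1039] [-1.7997e+02  1.7000e-01 -1.7517e+02] q7 88.0 F [ 0.9 -1.1 11.1] grip 30.02515286207199 0.011693980494383135
shift [-1.17e-02  4.83e-01  2.00e-04] turn [-0.0002  0.0009  0.0002]
clock: 9.7
ee_pos: [0.5458, -0.001, 0.1039]
orientation: [-179.9, 0.1, -175.3]
wrist_force: [1.1, -9.3, 12.4]
gripper_width: 0.0115
grip_force: 30.0
clock: 10.2
ee_pos: [0.5412, 0.0537, 0.1039]
orientation: [-179.9, 0.1, -175.3]
wrist_force: [1.8, -11.0, 13.8]
gripper_width: 0.0116
grip_force: 30.0
clock: 10.4
ee_pos: [0.5411, 0.0543, 0.1039]
orientation: [-180.0, 0.1, -175.2]
wrist_force: [-0.1, -4.2, 14.5]
gripper_width: 0.0114
grip_force: 30.0
t 10.4 at [0.5411 0.0543 0.1039] [-1.7996e+02  1.2000e-01 -1.7525e+02] q7 77.4 F [-0.1 -4.2 14.5] grip 30.00264286994934 0.011446189138047187
shift [-0.0129  0.017   0.0005] turn [-0.0002  0.0007 -0.0003]
```

View pics/w3.png

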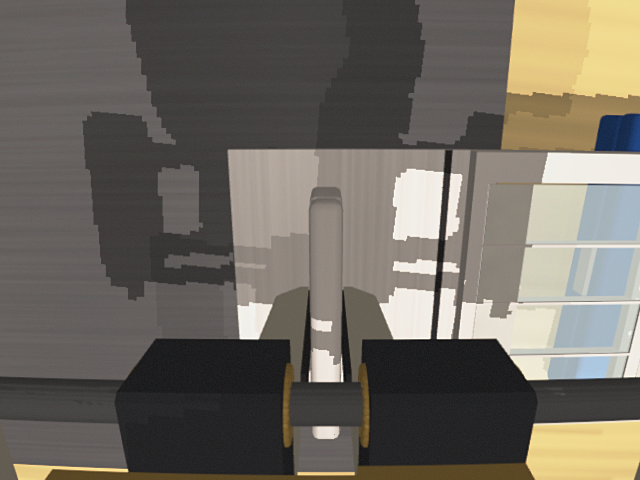

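View pics/s2c.png

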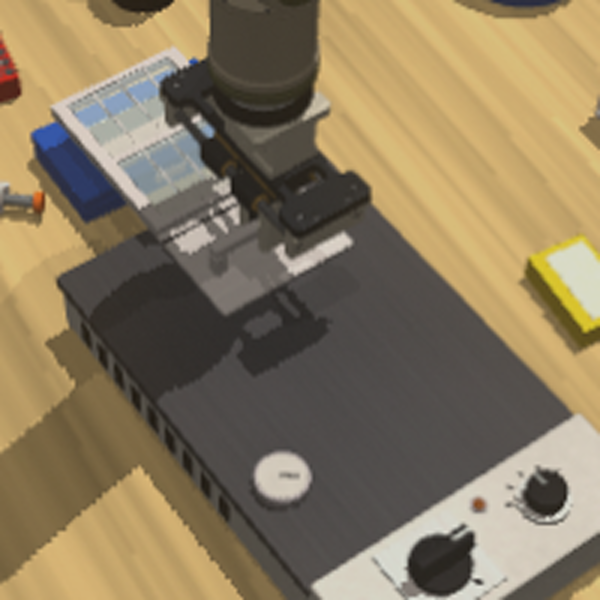

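In the wrist view the plate edge runs from (514,0) to (501,148) and the engraved line from (449,152) to (434,338). The line is still about 20 mm short. I'll measure both at sub-pixel level.

```bash
cat > meas.py <<'E'
import sys
from cam import *
pn,im,e0,e1,l0,l1=sys.argv[1],sys.argv[2],*map(float,sys.argv[3:7])
# e0/e1: edge col at rows 0,145; l0/l1: line col at rows 155,335
p=np.load(pn,allow_pickle=True).item();g=cv2.cvtColor(cv2.imread(im),cv2.COLOR_BGR2GRAY).astype(float)
hsv=cv2.cvtColor(cv2.imread(im),cv2.COLOR_BGR2HSV)[:,:,1].astype(float)
ray=lambda px,z:least_squares(lambda X:proj([X[0],X[1],z],p)[0]-px,[.55,.1]).x
def fitl(P): # y = a+b*x world
    P=np.array(P);A=P.mean(0)
    v=cv2.fitLine(P.astype(np.float32),cv2.DIST_HUBER,0,1e-7,1e-7).ravel();return v[2:],v[:2]*np.sign(v[0])
E,L=[],[]
for r in range(3,140,6):
    c=e0+(e1-e0)*r/145;a=int(c)-12;d=np.diff(cv2.GaussianBlur(hsv[r:r+1],(5,1),1)[0,a:a+26])
    k=d.clip(0);E.append(ray((a+.5+(k*np.arange(25)).sum()/k.sum(),r),.07))
for r in range(158,330,8):
    c=l0+(l1-l0)*(r-155)/180;a=int(c)-8;s=g[r,a:a+17];k=(np.median(s)-25-s).clip(0)
    if k.sum()>50:L.append(ray((a+(k*np.arange(17)).sum()/k.sum(),r),.074))
(e,ev),(l,lv)=fitl(E),fitl(L)
ang=lambda v:np.degrees(np.arctan2(v[1],v[0]))
n=np.array([-ev[1],ev[0]])
print("edge",e,ang(ev),"line",l,ang(lv),len(E),len(L),"spread",np.std((E-e)@n),np.std((L-l)@[-lv[1],lv[0]]))
w,t=np.load("wt.npy")
print("line centre dist to edge (mm, + = outside)",(l-e)@n*1000,"x range line",np.array(L)[[0,-1],0],"prior-edge dist",((place(w,[(0,.22,.07)])[0,:2]-e)@n)*1000)
E
python3 meas.py w3.npy pics/w3.png 514 501 448.5 434.5
```

```text
edge [0.43893865 0.1193522 ] 4.7159395 line [0.5209535  0.10312484] 4.7191668 23 22 spread 0.0001186227501712585 3.071833598289048e-05
line centre dist to edge (mm, + = outside) -22.915333 x range line [0.47704725 0.55363041] prior-edge dist 0.9932604823186739
```

```bash
python3 -m inch '[[[0,0.015,0],[0,0,0]],[[0,0.04,0],[0,0,0]],[[0,0.065,0],[0,0,0]],[[0,0.083,0],[0,0,0]],[[0,0.092,0],[0,0,0]]]'
python3 -m inch '[[[0,0,0],[0,0,0]],[[0,0,0],[0,0,0]],[[0,0,0],[0,0,0]],[[0,0,0],[0,0,0]]]'
python3 - <<'E'
from rig import ctrl
import cv2,numpy as np
p=ctrl.camera_params("wrist");np.save("w4.npy",p,allow_pickle=True)
cv2.imwrite("pics/w4.png",ctrl.snapshot("wrist")[:,:,::-1])
E
```

```text
clock: 11.0
ee_pos: [0.5392, 0.0758, 0.1039]
orientation: [-179.9, 0.1, -175.3]
wrist_force: [0.9, -9.9, 14.0]
gripper_width: 0.0113
grip_force: 30.0
clock: 11.4
ee_pos: [0.5392, 0.076, 0.1039]
orientation: [-179.9, 0.1, -175.3]
wrist_force: [0.3, -8.0, 13.8]
gripper_width: 0.0117
grip_force: 30.0
```

View pics/w4.png

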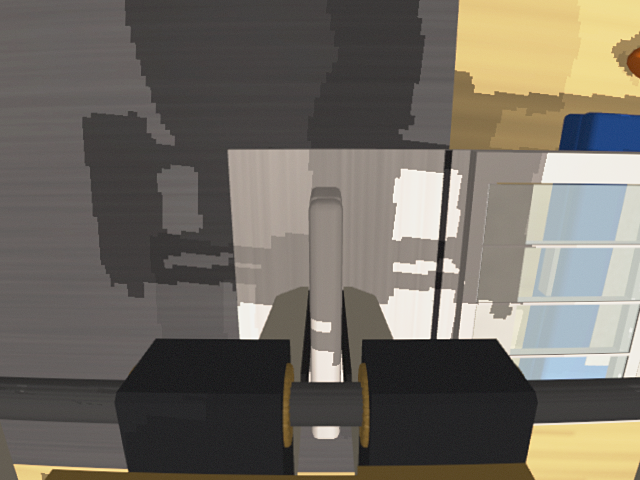

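The plate edge, (459,0) to (450,148), now meets the engraved line at (449,152).

```bash
python3 meas.py w4.npy pics/w4.png 459.5 450 448.5 434.5
```

```text
edge [0.4426179  0.11969563] 5.1849723 line [0.5081779 0.1239571] 4.656251 23 22 spread 7.428726752426769e-05 3.8911553891298286e-05
line centre dist to edge (mm, + = outside) -1.6807044 x range line [0.47519857 0.55176689] prior-edge dist 0.4131172048232835
```

```bash
python3 -c "
from rig import ctrl;print(ctrl.sign_off())"
```

```text
the job is handed in; nothing more can be done
None
```

I switched the warmer off and slid the tray out flat until its line was within about 2 mm of the plate's edge. The gripper is still holding it level by the handle, and I handed the job in at about 11.5 s; it returned no verdict.

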